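Refit the float and end stop on a wax tank's level gauge

ROBOT

A 6-joint arm with a two-finger parallel gripper is mounted at the origin on the work surface. World frame = base frame: x ahead of the robot, y to its left, z up, the work surface at z = 0. Lengths are in m, angles in rad, forces in N, time in s.
With the tool pointing down it reaches from about 0.25 to 0.775 m from the base axis. Payload 8.9 kg.
Tool frame: the origin (TCP) lies on the centre line of the jaws, within the pads' length; the fingertips stand 19 mm ahead of it and the grasp point (between the pads) is the TCP; z points along the fingers, y is the line along which they close (so a half turn about z gives the same grasp; the last joint's range is limited). The gripper opens to 85 mm and grips with 20 to 120 N. Pads are 22 mm wide; open, the fingers measure 114 mm over their backs; the gripper's body (76 mm by 85 mm) begins 54 mm behind the grasp point. The pads swing forward as they close: fully open they stand 13 mm farther back than shut.
Start: joints at [-1.265, 0.291, -0.153, 1.127, 0, 1.431], TCP at [0.226, -0.474, 0.25] pointing down, gripper open.
Joint ranges: [-2.52, 2.52], [-0.91, 1.74], [-1.3, 1.37], [-1.96, 2.02], [-1.52, 1.47], [-3.14, 3.14]. Speed limits (rad/s): [2.22, 2.22, 2.79, 3.14, 3.14, 3.14].

INTERFACE

Orientations are given as [roll, pitch, yaw] about the fixed x, y, z axes, in that order (R = Rz(yaw) Ry(pitch) Rx(roll)).
In Python, from workcell import r, solver, observe, optics, ticket gives the robot as it stands. Calls block until the motion is done:
- r.move_pose(position, orientation): joint-space move of the TCP to a pose.
- r.move_straight(position, orientation=None, velocity=0.15): straight line of the TCP; orientation=None keeps the orientation; velocity is the mean speed in m/s.
- r.goto_joints(angles): joint-space move.
- r.open_jaws() and r.gripper_close(newtons=None): open the fingers fully, or close them until they stop; newtons is the grip in N (None keeps the last).
- r.sleep(seconds).
- solver.solve_ik(position, orientation): joint angles nearest the present ones, or None.
- observe(): the state.
- optics.snapshot(name): name is "scene" or "side" or "wrist"; returns a dict with "image" (384x512x3 uint8, blue, green, red), "range_z" (384x512 float32, m along the optical axis (not along the pixel's ray), 0 where there is no reading), "fx", "fy", "cx", "cy" (pixels), "R" (3x3) and "t" (3): a world point X has camera coordinates R X + t. Camera axes: x right, y down, z forward; pixel columns grow to the right and rows downward; lengths in m; the calibration is good to about 2 mm. A picture is of the moment at which its call begins.
A pose or a line that the arm cannot do raises r.Unreachable and nothing moves.
- ticket.close_job(): hands the job in; it is judged then, once.
The state is a dict: "time": time; "qpos": joint angles; "qd": joint speeds; "joint_efforts": joint torques, N m; "tcp_pos": TCP position; "orientation": TCP orientation; "wrist_force": force on the tool from outside, world axes, zero at the start; "ft_torque": the same for the moment, N m; "gripper_width": finger opening in m; "finger_force": force on a finger pad.
Only numpy, scipy, OpenCV 4.12 (cv2) and the standard library are available. Lean on these libraries where they do the work, as an engineer would, in place of code of your own. Each camera call takes 0.05 s, during which the arm holds its last target. There are 200 camera calls.

TASK

The wax tank's lid lies upside down on the candle bench with its level-gauge rod pointing up. Slide the tall steel float onto the rod down to its black seat, then set the end stop over the rod's tip, hollow side down, so that it sits flat on the float. Leave the low float of the other gauge where it lies.

Things in the scene. Friction and masses are not known exactly. Their poses are not given: they have to be found in the camera images.
- tall_float_center (a point): Tall float: loose plain steel ring (drum) standing on its flat end, 58 mm outside diameter, 46 mm high, with a through bore of 30 mm; bore and z axis upright at the start; 0.10 to 0.20 kg. The point is its centre, on the bore's axis, half-way up (23 mm above its underside). Pinch it across its outside.
- end_stop_grip (a point): End stop: loose steel cap standing upright with z up, 0.11 to 0.22 kg: a round flange 54 mm in diameter and 20 mm high, hollow from below (blind bore 32 mm in diameter, 14 mm deep, walls 11 mm), with a solid round grip stub 28 mm in diameter and 44 mm high on top; 64 mm high in all. The point is on its axis, 44 mm above its underside (24 mm above the flange, on the stub, where it is pinched).
- rod_seat (a point): Fixed white plastic tank lid, a disc 180 mm in diameter and 20 mm thick with a black rim seal, lying on the bench upside down. At its centre a black round seat 48 mm in diameter and 10 mm high carries an upright steel rod 12 mm in diameter. The point is on the rod's axis at the top of the seat (30 mm above the bench); z is up. The rod ends 56 mm above this point, its last 8 mm tapering to 5 mm. With the float home the rod stands 10 mm proud of it.
- low_float_center (a point): Low float, a bystander: loose plain steel ring like the tall float, 58 mm outside diameter, 30 mm bore, but only 22 mm high. The point is its centre, 11 mm above its underside. Around the work on the bench there are also two white candles in glasses (76 mm in diameter, 88 mm high with a thin wick) beyond the parts, and a spatula lying to the robot's left.
Things that resemble listed ones, but are neither listed nor needed, are in the scene too. Leave any red look-alike of the part that bears end_stop_grip alone. Leave any orange look-alike of the part that bears tall_float_center alone.

How it is judged:
On the way, in this order (a step that is already met when the one before it is completed fails the run):
1. the tall float is on the rod and down on its seat (horizontal distance between tall_float_center and rod_seat below 0.013 m and z of tall_float_center in the frame of rod_seat below 0.029 m and angle between the z axis of tall_float_center and the z axis of rod_seat, either way round below 0.12 rad), for 0.2 s.
2. the end stop sits over the rod's tip, flat on the float (all of step 1 and horizontal distance between end_stop_grip and rod_seat below 0.015 m and z of end_stop_grip in the frame of rod_seat between 0.084 and 0.095 m and angle between end_stop_grip's own z axis and vertical below 0.12 rad), for 0.2 s.
At the end, for the whole second after the job is handed in: Tall float on the rod and its seat (centre at most 29 mm above the seat, within 13 mm of the axis, tilt under 7 deg); end stop over the rod tip, hollow down, flat on the float (its point 84 to 95 mm above the seat, within 15 mm, tilt under 7 deg); both at rest (all of step 2 and linear speed of each of tall_float, end_stop below 0.02 m/s); the robot touches nothing.
It fails at once if the low float is moved more than 40 mm (distance of low_float_center from where it was at the start of the episode above 0.04 m).
It also fails if it takes over 64 s, if anything falls off the work surface, if the arm or the gripper's body presses on something with over 40 N, if the wrist force passes 120 N, or if a joint passes its speed limit or range.

## Working session

There is one attempt and no reset: what is moved stays moved. The work goes in short steps, each a Python script; the robot and the scene stay as the last script left them, time stands still between calls to the robot, and variables do not carry over. Pictures are saved under pics/ and viewed, at most 10 in all, crops included, and the job is handed in when it is done.

```bash
mkdir -p pics; cat > h.py <<'E'
import numpy as np, cv2
from workcell import r, solver, observe, optics, ticket
def snap(n):
    s=optics.snapshot(n); s={k:(np.array(v) if k in('image','range_z','R','t') else v) for k,v in s.items()}; return s
def cloud(s):
    z=s['range_z']; v,u=np.mgrid[:z.shape[0],:z.shape[1]]
    c=np.stack([(u-s['cx'])/s['fx']*z,(v-s['cy'])/s['fy']*z,z],-1)
    w=(c-s['t'].reshape(3))@s['R']; w[z==0]=np.nan; return w
E
python3 - <<'E'
from h import *
a=snap('scene');b=snap('side')
np.savez('a.npz',**a);np.savez('b.npz',**b)
cv2.imwrite('pics/1.png',cv2.resize(a['image'],(800,600)));cv2.imwrite('pics/2.png',cv2.resize(b['image'],(800,600)))
s=observe();print(s['time'],s['tcp_pos'],s['orientation'],s['gripper_width'])
E
```

```text
0.1 [ 0.22579762 -0.47356926  0.249796  ] [-3.14045114e+00 -1.66550232e-04  4.44798949e-01] 0.08520160057197769
```

View pics/1.png

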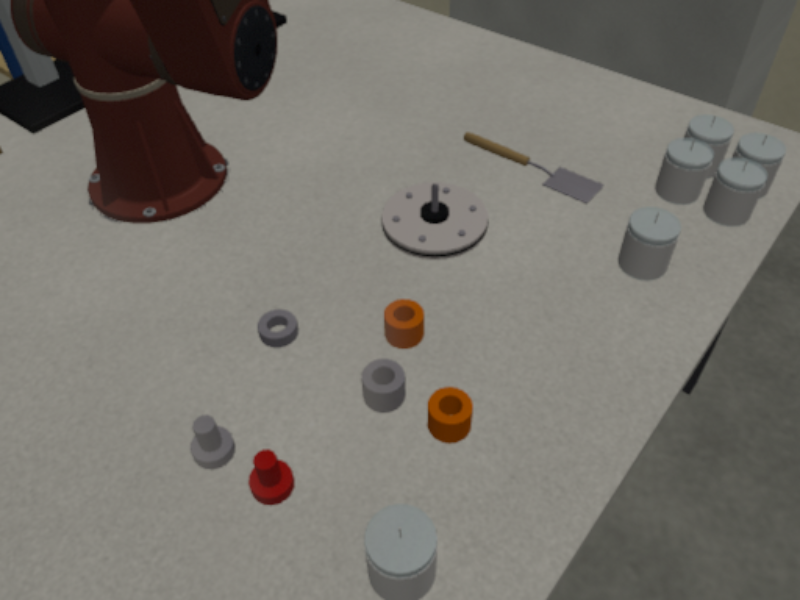

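View pics/2.png

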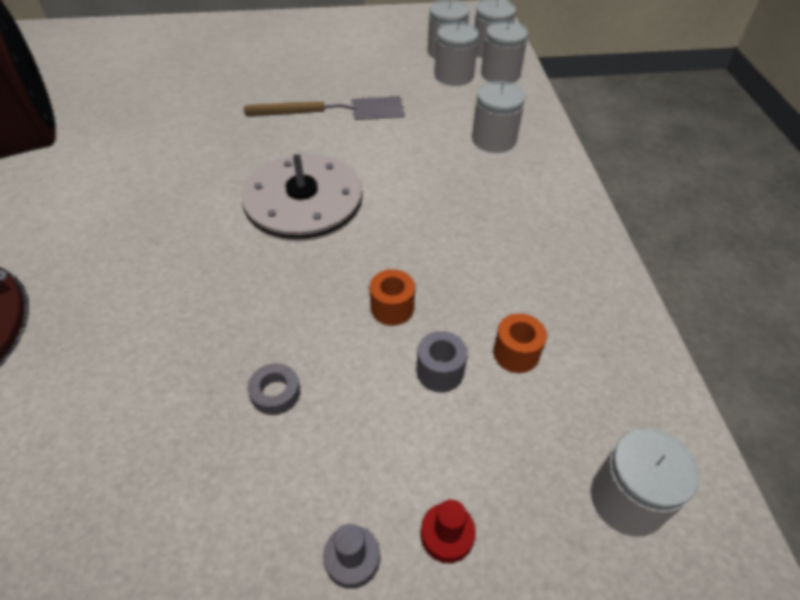

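Scene picture (800x600): the grey tall drum at (384,385) has two orange look-alikes at (404,323) and (450,414). The grey stubbed cap at (212,440) has a red look-alike at (271,477). The low grey ring is at (278,327) and the lid with its rod at (435,215). The grey tall drum and the grey cap fit the description: they are steel-coloured and the right height. I'll confirm this in a crop and measure.

```bash
cat > m.py <<'E'
from h import *
from scipy.optimize import minimize
def near(w,u,v,k=40):  # points around pixel
    p=w[max(0,v-k):v+k,max(0,u-k):u+k].reshape(-1,3); return p[~np.isnan(p[:,0])]
def cyl(p,zlo,zhi,c0,rad,rin=0,reach=None):
    """disc/annulus centre: best-covering fit of points at top height"""
    q=p[(p[:,2]>zlo)&(p[:,2]<zhi)][:,:2]; q=q[np.hypot(*(q-c0).T)<(reach or rad*1.5)]
    f=lambda c:np.sum(np.clip(np.hypot(*(q-c).T)-rad,0,None)+np.clip(rin-np.hypot(*(q-c).T),0,None))
    (x,rr)=cv2.minEnclosingCircle(q.astype(np.float32))
    return np.round(x,4),round(rr,4),len(q),np.round(q.mean(0),4)
E
python3 - <<'E'
from m import *
a=dict(np.load('a.npz'));b=dict(np.load('b.npz'))
pix={'tall':((384,372),(442,348)),'low':((278,322),(274,375)),'stop':((205,424),(350,540)),'lid':((435,205),(301,180)),'or1':((404,312),(392,285)),'or2':((450,402),(521,328)),'red':((265,460),(451,512)),'can':((400,540),(655,465))}
H={'tall':(.041,.052),'low':(.017,.027),'stop':(.058,.07),'lid':(.015,.025),'or1':(.041,.052),'or2':(.041,.052),'red':(.058,.07),'can':(.08,.095)}
for nm,s,i in (('scene',a,0),('side',b,1)):
    w=cloud(s)
    for k in pix:
        u,v=[int(x*.64) for x in pix[k][i]]
        p=near(w,u,v,12 if k!='lid' else 40)
        z=p[:,2]; c0=np.median(p[z>H[k][0]][:,:2],0) if (z>H[k][0]).any() else p[:,:2].mean(0)
        try: print(nm,k,cyl(p,*H[k],c0,{'lid':.09,'stop':.014,'red':.014}.get(k,.029)),'zmax',round(z.max(),3))
        except Exception as e: print(nm,k,e,z.min(),z.max(),c0)
    # rod
    u,v=[int(x*.64) for x in pix['lid'][i]]
    p=near(w,u,v,25); q=p[p[:,2]>.04]; print('rod',len(q),q.mean(0) if len(q) else '')
c=a['image'][170:330,100:320]; cv2.imwrite('pics/3.png',cv2.resize(c,None,fx=3.6,fy=3.6,interpolation=2))
E
```

```text
scene tall (array([ 0.639 , -0.1189]), 0.0293, 336, array([ 0.6378, -0.1188])) zmax 0.051
scene low (array([ 0.4451, -0.1262]), 0.0303, 312, array([ 0.4458, -0.1283])) zmax 0.026
scene stop (array([ 0.5211, -0.3194]), 0.0149, 162, array([ 0.5227, -0.3199])) zmax 0.067
scene lid (array([0.4816, 0.2092]), 0.092, 2145, array([0.4871, 0.2017])) zmax 0.088
scene or1 (array([ 0.593 , -0.0166]), 0.0297, 329, array([ 0.5931, -0.018 ])) zmax 0.051
scene or2 (array([ 0.7353, -0.1026]), 0.0293, 355, array([ 0.7342, -0.1023])) zmax 0.05
scene red (array([ 0.6158, -0.3078]), 0.0147, 179, array([ 0.6169, -0.3084])) zmax 0.067
scene can (array([ 0.8075, -0.2957]), 0.0271, 570, array([ 0.8077, -0.2956])) zmax 0.108
rod 70 [0.48304    0.2068076  0.06309157]
side tall (array([ 0.636 , -0.1197]), 0.0284, 332, array([ 0.6353, -0.1159])) zmax 0.049
side low (array([ 0.444 , -0.1258]), 0.0264, 268, array([ 0.444 , -0.1186])) zmax 0.025
side stop (array([ 0.5205, -0.3224]), 0.0139, 341, array([ 0.5205, -0.3232])) zmax 0.067
side lid (array([0.479 , 0.2063]), 0.0914, 2776, array([0.4799, 0.1963])) zmax 0.086
side or1 (array([ 0.5918, -0.0186]), 0.0291, 358, array([ 0.5892, -0.0186])) zmax 0.049
side or2 (array([ 0.7341, -0.1032]), 0.029, 304, array([ 0.7322, -0.0993])) zmax 0.049
side red (array([ 0.6148, -0.3101]), 0.014, 303, array([ 0.6144, -0.311 ])) zmax 0.067
side can (array([ 0.8042, -0.2937]), 0.0276, 566, array([ 0.8038, -0.2938])) zmax 0.108
rod 89 [0.48019573 0.20268385 0.06345209]
```

View pics/3.png

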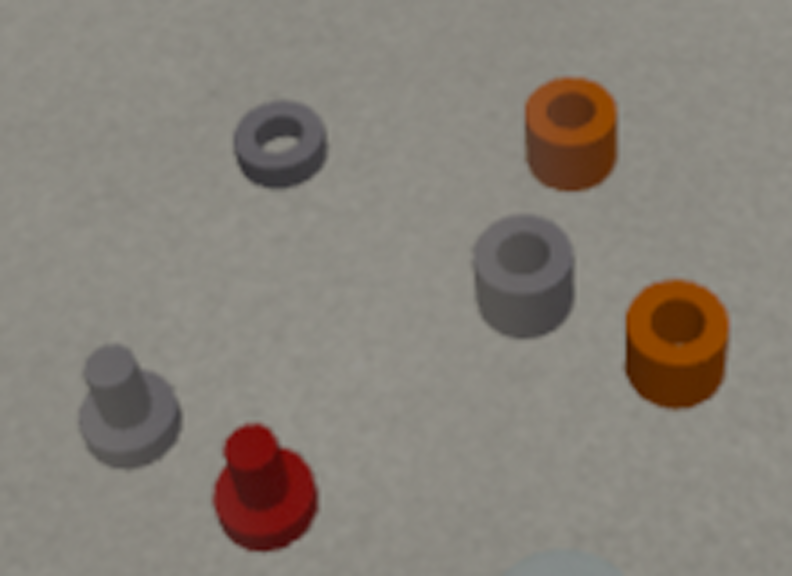

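The crop confirms it: the grey drum is at crop (523,275) and the grey cap at (130,405); the others are orange or red. Next I go above the float and take a close look.

```bash
python3 - <<'E'
from m import *
for nm,p in (('tall',[.6375,-.119,.2]),('rod',[.481,.2055,.17]),('stop',[.521,-.321,.2])):
    for y in (-.506,-.506+np.pi,0,.8,1.571):
        q=solver.solve_ik(p,[np.pi,0,y]); print(nm,y,None if q is None else np.round(q,2))
r.move_pose([.6375,-.119,.2],[np.pi,0,-.506])
s=snap('wrist'); w=cloud(s); p=w.reshape(-1,3); p=p[~np.isnan(p[:,0])]
print(cyl(p,.041,.052,np.array([.6375,-.119]),.029,reach=.04),observe()['time'])
cv2.imwrite('pics/4.png',s['image'])
E
```

```text
tall -0.506 [-0.3   0.56  0.13  1.14  0.   -2.93]
tall 2.635592653589793 [-0.3   0.56  0.13  1.14  0.    0.21]
tall 0 [-0.3   0.56  0.13  1.14  0.    2.84]
tall 0.8 [-0.3   0.56  0.13  1.14  0.    2.04]
tall 1.571 [-0.3   0.56  0.13  1.14  0.    1.27]
rod -0.506 [ 0.26  0.35 -0.3   0.93  0.   -2.37]
rod 2.635592653589793 [ 0.26  0.35 -0.3   0.93  0.    0.77]
rod 0 [ 0.26  0.35 -0.3   0.93  0.   -2.88]
rod 0.8 [ 0.26  0.35 -0.3   0.93  0.    2.61]
rod 1.571 [ 0.26  0.35 -0.3   0.93  0.    1.83]
stop -0.506 [-0.67  0.49  0.01  1.09  0.    2.98]
stop 2.635592653589793 [-0.67  0.49  0.01  1.09  0.   -0.17]
stop 0 [-0.67  0.49  0.01  1.09  0.    2.47]
stop 0.8 [-0.67  0.49  0.01  1.09  0.    1.67]
stop 1.571 [-0.67  0.49  0.01  1.09  0.    0.9 ]
(array([ 0.6366, -0.1216]), 0.029, 2073, array([ 0.6378, -0.1224])) 3.775
```

View pics/4.png

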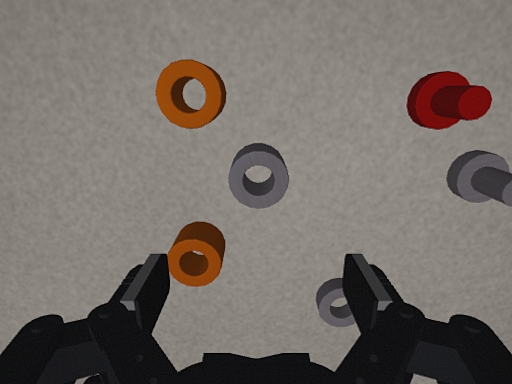

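The grey float is at about (258,177) in the wrist view and the fingers straddle it clear of both orange rings. Now I grasp it and lift.

```bash
python3 - <<'E'
from m import *
o=[np.pi,0,-.506]
r.move_straight([.637,-.1205,.028],o)
r.gripper_close(50); s=observe(); print(s['gripper_width'],s['finger_force'],s['tcp_pos'],s['wrist_force'])
r.move_straight([.637,-.1205,.18],o,.2); print(observe()['gripper_width'],observe()['wrist_force'])
r.move_pose([.481,.2055,.19],o)
s=snap('wrist');w=cloud(s);p=w.reshape(-1,3);p=p[~np.isnan(p[:,0])]
q=p[(p[:,2]>.015)&(p[:,2]<.025)&(np.hypot(p[:,0]-.481,p[:,1]-.2055)<.11)];print('lid',len(q),cv2.minEnclosingCircle(q[:,:2].astype('f4')))
q=p[(p[:,2]>.045)&(p[:,2]<.09)&(np.hypot(p[:,0]-.481,p[:,1]-.2055)<.015)];print('rod',len(q),q.mean(0) if len(q) else '')
print(observe()['time'],observe()['tcp_pos']); cv2.imwrite('pics/5.png',s['image'])
E
```

```text
0.05756971727180188 52.89322625845671 [ 0.63757953 -0.12066393  0.02921346] [-1.55446704 -0.04294941  6.94193974]
0.0573399510497984 [ 0.32566176 -0.34660491 -2.00503338]
lid 17661 ((0.47812846302986145, 0.20658564567565918), 0.08992533385753632)
rod 199 [0.4819466  0.20438918 0.0668928 ]
7.7667 [0.48189678 0.20468425 0.18990168]
```

View pics/5.png

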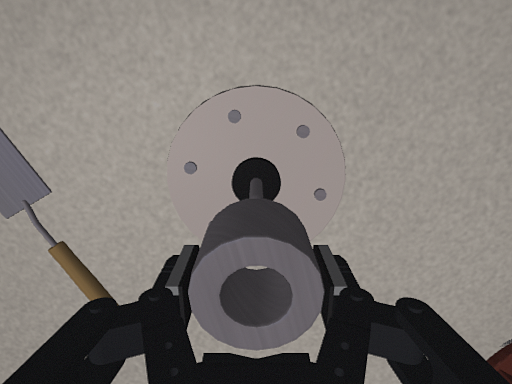

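The float is held upright at (257,290), with the seat and rod behind it at (256,183). I lower it onto the rod.

```bash
python3 - <<'E'
from m import *
o=[np.pi,0,-.506]; X,Y=.4803,.2055
r.move_straight([X,Y,.19],o)
for z in (.11,.08,.061):
    r.move_straight([X,Y,z],o,.08); s=observe(); print(np.round(s['tcp_pos'],4),np.round(s['wrist_force'],1))
r.open_jaws(); r.sleep(.3)
r.move_straight([X,Y,.2],o,.2)
r.move_pose([.521,-.321,.21],[np.pi,0,.8])
s=snap('wrist');w=cloud(s);p=w.reshape(-1,3);p=p[~np.isnan(p[:,0])]
print('stop',cyl(p,.058,.07,np.array([.521,-.321]),.014,reach=.025)); print('flange',cyl(p,.014,.025,np.array([.521,-.321]),.027,reach=.035))
cv2.imwrite('pics/6.png',s['image']); print(observe()['time'])
for n in('scene','side'):
    s=snap(n);p=cloud(s).reshape(-1,3);p=p[~np.isnan(p[:,0])]
    print(n,cyl(p,.071,.08,np.array([X,Y]),.029,reach=.04)); q=p[(np.hypot(p[:,0]-X,p[:,1]-Y)<.04)]; print(q[:,2].max(), np.round(np.percentile(q[q[:,2]>.07][:,2],[5,50,90]),4))
cv2.imwrite('pics/7.png',cv2.resize(s['image'][70:170,140:260],None,fx=4,fy=4))
E
```

```text
[0.4807 0.2056 0.1105] [ 0.   0.5 -1.8]
[0.4803 0.2055 0.08  ] [-0.2 -0.2 -2. ]
[0.4801 0.2055 0.0609] [ 0.5  0.1 -1.6]
stop (array([ 0.5183, -0.3224]), 0.0142, 678, array([ 0.5191, -0.3219]))
flange (array([ 0.5188, -0.3226]), 0.0271, 1090, array([ 0.5239, -0.3168]))
15.025
scene (array([0.4839, 0.2074]), 0.0307, 235, array([0.485 , 0.2053]))
0.08933557074111312 [0.0714 0.0771 0.0792]
side (array([0., 0.]), 0.0, 0, array([nan, nan]))m.py:10: RuntimeWarning: Mean of empty slice.
  return np.round(x,4),round(rr,4),len(q),np.round(q.mean(0),4)
  ret = um.true_divide(
Traceback (most recent call last):
ValueError: zero-size array to reduction operation maximum which has no identity
```

View pics/6.png

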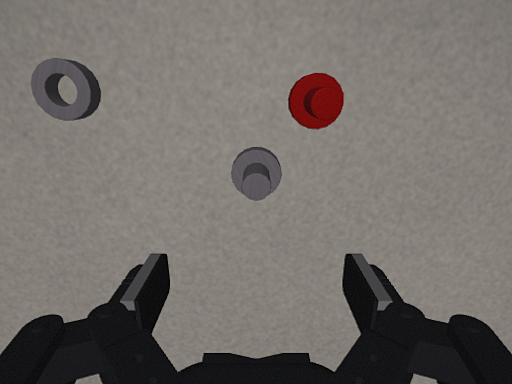

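The grey cap's stub is at (256,186), clear of the red one at (316,101), and the fingers straddle it. Depth puts the float's top at 0.077 m, so it is home. I grasp the cap and look again above the rod.

```bash
python3 - <<'E'
from m import *
o=[np.pi,0,.8]; X,Y=.4803,.2055
r.move_straight([.519,-.322,.045],o)
r.gripper_close(50); s=observe(); print(s['gripper_width'],s['finger_force'],s['tcp_pos'],s['wrist_force'])
r.move_straight([.519,-.322,.2],o,.2)
r.move_pose([X,Y,.2],o)
s=snap('wrist');p=cloud(s).reshape(-1,3);p=p[~np.isnan(p[:,0])]
print('float',cyl(p,.07,.081,np.array([X,Y]),.029,reach=.04))
q=p[(np.hypot(p[:,0]-X,p[:,1]-Y)<.035)&(p[:,2]>.06)&(p[:,2]<.082)];print(np.percentile(q[:,2],[10,50,90]))
cv2.imwrite('pics/8.png',s['image']); print(observe()['time'],observe()['gripper_width'])
E
```

```text
0.0270161016880263 49.054253697395325 [ 0.51912143 -0.32211067  0.04534839] [-0.70960716  0.74872172  4.59063538]
float (array([0.4797, 0.2056]), 0.0288, 1697, array([0.4877, 0.2139]))
[0.06998345 0.07611752 0.07712248]
19.8333 0.027251157267031433
```

View pics/8.png

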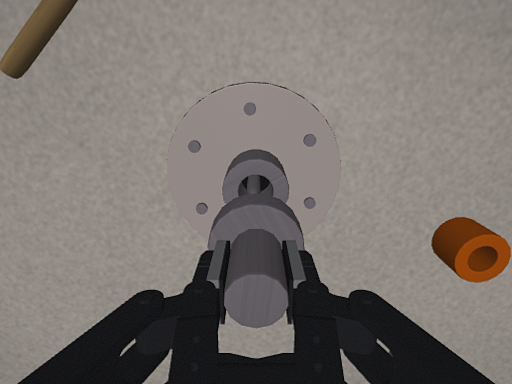

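The float is seated level with the rod centred in its bore at (256,185), and the cap is held upright at (256,270). I lower the cap to a TCP height of about 0.122.

```bash
python3 - <<'E'
from m import *
o=[np.pi,0,.8]; X,Y=.4803,.2055
for z in (.15,.123,.122,.121):
    r.move_straight([X,Y,z],o,.05); s=observe(); f=s['wrist_force']; print(np.round(s['tcp_pos'],4),np.round(f,1))
    if f[2]>4: break
r.open_jaws(); r.sleep(.3)
r.move_straight([X,Y,.25],o,.15); r.sleep(.5)
s=snap('wrist');p=cloud(s).reshape(-1,3);p=p[~np.isnan(p[:,0])]
print('stub',cyl(p,.134,.146,np.array([X,Y]),.014,reach=.03)); print('flange',cyl(p,.09,.101,np.array([X,Y]),.027,reach=.04))
q=p[(np.hypot(p[:,0]-X,p[:,1]-Y)<.03)&(p[:,2]>.125)];print(np.percentile(q[:,2],[10,50,90]))
q=q[q[:,2]>.136]; n=np.linalg.svd(q-q.mean(0),full_matrices=False)[2][2]; print('tilt',np.degrees(np.arccos(abs(n[2]))))
cv2.imwrite('pics/9.png',s['image']); print(observe()['time'])
E
```

```text
[0.4806 0.2056 0.1503] [ 0.4 -0.1 -0.9]
[0.4803 0.2055 0.123 ] [-0.1  0.4 -2.1]
[0.4804 0.2055 0.1222] [ 0.1  0.5 -2. ]
[0.4806 0.2056 0.1214] [-0.3  0.2  2.7]
stub (array([0.4797, 0.2057]), 0.0141, 882, array([0.4803, 0.2066]))
flange (array([0.4794, 0.2058]), 0.027, 1357, array([0.4853, 0.2116]))
[0.1403716  0.31077384 0.3167804 ]
tilt 86.25011204269838
24.6333
```

View pics/9.png

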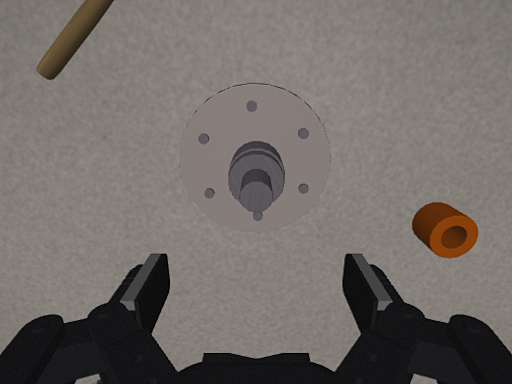

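The cap sits upright on the float at (256,180). The stub and flange centres agree to 0.3 mm and the top is at 0.140 m, as expected. The 86° tilt figure is wrong because gripper points got into that fit. I hand the job in.

```bash
python3 -c "
from h import *
print(ticket.close_job())"
```

```text
the job is handed in; nothing more can be done
None
```

The tall float is down on its seat and the end stop sits over the rod's tip, flat on the float; the job was handed in at about 25 s, but no verdict was returned.

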